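# Seat a gas hob burner head, then hold its step tap in at the third stop

## Robot

A 6-joint arm with a two-finger parallel gripper is mounted at the origin on the work surface. World frame = base frame: x ahead of the robot, y to its left, z up, the work surface at z = 0. Lengths are in mm, angles in rad, forces in N, time in s.
With the tool pointing down it reaches from about 350 to 850 mm from the base axis. Payload 8.1 kg.
Tool frame: the origin (TCP) lies on the mounting face of the last link; the fingertips stand 186 mm ahead of it and the grasp point (between the pads) lies 167 mm ahead of it; z points along the fingers, y is the line along which they close (so a half turn about z gives the same grasp; the last joint's range is limited). The gripper opens to 93 mm and grips with 3 to 60 N. Pads are 15 mm wide; open, the fingers measure 128 mm over their backs; the gripper's body (75 mm by 188 mm) begins 65 mm behind the grasp point.
Start: joints at [1.263, 0.13, 1.488, -0, 1.523, -0.085], TCP at [132.555, 585.18, 404.735] pointing down, gripper open.
Joint ranges: [-2.96, 2.96], [-0.89, 2.26], [0.02, 2.5], [-1.34, 4.48], [0, 2.73], [-2.66, 2.66]. Speed limits (rad/s): [2.39, 2.39, 2.79, 3.14, 3.14, 3.14].

## Interface

Orientations are given as a unit quaternion [w, x, y, z].
In Python, from cell import ctrl gives the robot as it stands. The module is installed in compiled form; this text tells all that it offers.
- The arm moves only by the tool play_rows, never from a script. Its argument "deltas" is a list that holds one entry, the list of rows, each a list of 7 numbers: the shift along the tool's x, y, z as a fraction of full scale, then the turn, a rotation vector about the tool's x, y, z as a fraction of full scale, then the closure, from 0 (fully open) to 1 (shut). In form: [[[tx, ty, tz, wx, wy, wz, claw], ...]]. A call has 1 to 10 rows; each row is the pose to reach, as a shift and turn from the pose commanded when the call began, along the tool's axes at that moment; what a row does not reach only later rows make up. Full scale, the value 1, is 0.15 m for a shift and 60 degrees for a turn. A row lasts 1/12 s, in which the tool goes at most 41.7 mm and 7.16 degrees, less where a joint would pass 70% of its speed; a pose out of reach is approached as far as the arm can. A call with a number of a shift or a turn outside -1 to 1 is refused whole. A call with a gripper value outside its range is refused whole. The fingers move at their own pace and stop on an object; "newtons" is the grip in N (left out, the last holds). Time passes only in rows, so rows that repeat a pose let the fingers close. It gives the time, the measured TCP pose, the force, the opening and the grip force at its end, in the units of the state.
- ctrl.read_state(): the state, without advancing time (a new reading comes with each control period).
- ctrl.snapshot(name): name is "scene" or "top"; returns (picture, depth): 420x560x3 uint8, blue, green, red; 420x560 float32, mm along the optical axis (not along the pixel's ray), 0 where there is no reading.
- ctrl.calibration(name): a dict with "camera_matrix" (3x3 intrinsics, pixels), "k1" (the pictures are not rectified: a ray, as slopes to the right and down, at radius r is drawn at 1 + k1 r^2 times it, then the intrinsics apply), "rvec" (rotation vector, rad) and "tvec" (3), from world to camera coordinates, as OpenCV has them. Camera axes: x right, y down, z forward; pixel columns grow to the right and rows downward; lengths in mm; the calibration is good to about 2 mm. A picture is of the moment at which its call begins. calibration takes no time and is no camera call.
- ctrl.hand_in(): hands the job in; it is judged then, once.
Trained networks look in the newest picture that a camera, given by its name, has taken for a name from the list of things; names that differ only in an ending like _2 or _b are one class to them, and where a whole thing is asked for, a point or a joint stands for the part that bears it (a point fixed in the world has none). Each returns a list of dicts, best first, with "conf" (0 to 1); they miss things now and then, are a little off and sometimes report something else, mostly with a low value. They report only what shows in the picture. A call takes as long as a camera call.
- ctrl.look_for(name, camera): "position" ([x, y, z] in mm, in world coordinates, good to about 4 mm: the middle of the surface that is visible of it).
- ctrl.regions_of(name, camera): "pixels" (420x560 bool, what is visible of it).
- ctrl.pinpoint(name, camera): "position" ([x, y, z] in mm, in world coordinates, good to about 4 mm: a listed point, or the origin of a listed thing).
The state is a dict: "t": time; "joint_pos": joint angles; "dq": joint speeds; "effort": joint torques, N m; "tcp_pos": TCP position; "tcp_rot": TCP orientation; "wrist_force": force on the tool from outside, world axes, zero at the start; "torque": the same for the moment, N m; "grip_width": finger opening in mm; "gripper_force": force on a finger pad.
Only numpy, scipy, OpenCV 4.12 (cv2) and the standard library are available. Lean on these libraries where they do the work, as an engineer would, in place of code of your own. Each camera call takes 0.05 s, during which the arm holds its last target. There are 200 camera calls.

## Task

Check the flame-safety tap of the hob's front burner. First press that burner's head down fully home in its cup; only then push the right-hand knob in and, keeping it pushed in, turn it anticlockwise from off by feel to its third click stop and not past it. Finish while still gripping the knob there, pushed in; leave the other knob at off and everything lying around where it is.

Things in the scene. Friction and masses are not known exactly. Their poses are not given: they have to be found in the camera images.
- hob: Narrow two-burner gas hob, fixed; brushed-steel plate 510 x 288 mm, upper face 75 mm over the bench. Origin on the bench under the plate's centre; x from the knob edge towards the rear burner, y left, z up. Front burner (bare) at (-70, 0) mm, rear burner at (130, 0) under a fixed pan support 46 mm high, black knobs at (-205, -70) for the front and (-205, 70) for the rear burner.
- cap_top (a point): Centre of the upper face of the front burner's head, moving with it. The head is a brass flame ring (72 mm diameter) with a nearly flat dark enamelled cap (77 mm diameter, 7 mm thick) on top. Fully home the cap's top is 31 mm above the hob plate; at the start it stands 4 to 6 mm higher.
- burner_head (a joint): How far the front burner's head has gone down into its cast cup, in m: 0 to 0.002 at the start, 0.006 when fully home. It binds in the cup: about 5 N pushes it down, it stays where it is left and it stops hard at 0.006.
- front_grip (a point): Centre of the top of the front burner's knob (right-hand one), moving and turning with it: x along its grip bar towards the white pointer (at off: the hob's x), z up. Bar 46 long, 12 wide, 23 mm high above a round skirt of 48 mm diameter, 7 thick. Bar top 36.5 mm above the hob plate with the knob up, 31.5 fully pressed in.
- front_push (a joint): How far the front burner's knob is pressed in (down), in m: 0 up, 0.005 fully in. Sprung: about 2 N to start moving, 4.5 N fully in; it comes up by itself when let go. The knob is locked at off while it is up and turns freely of the lock once pressed 3 mm or more.
- front_knob (a joint): Angle of the front burner's knob, rad: 0 at off, growing anticlockwise seen from above; end of travel at 3.351. A sprung ball clicks into a stop every 24 degrees (0.419 rad): first stop 0.419, second 0.838, third 1.257, fourth 1.676. About 0.08 N m gets it over a click; near a stop the ball pulls it in.
- rear_knob (a joint): Angle of the other knob, the rear burner's, the same as the front one: 0 at off. It is to stay there.
- flame_ring: Spare brass flame ring, 66 mm diameter, 14 mm high, lying loose on the hob plate left of the front burner. Origin under its centre.
- jet_spanner: Flat steel open-ended spanner, 136 x 24 x 5 mm, lying loose on the hob plate right of the front burner. Origin under its centre, x along it.
- pan_support: Loose cast-iron pan support of the front burner, 200 mm square, 46 mm high, standing on the bench right of the hob. Origin under its centre.
- pot: Aluminium test pot with lid, 188 mm diameter, 123 mm high, on the bench left of the hob, nearer the robot. Origin under its centre.
- caliper: Steel vernier caliper, 225 mm long, lying on the bench left of the hob. Origin under the middle of its beam.
- analyser: Off-white hand-held gas analyser, 145 x 66 x 30 mm, lying on the bench right of the hob, nearer the robot. Origin under its centre.
- gas_tap: Small loose aluminium gas tap with brass spindle, 72 x 24 x 46 mm, on the bench left of the hob, nearer the robot. Origin under its centre.

How it is judged:
By the outcome, as a careful person would: the job done as asked, in the order asked, and still so for the second after the job is handed in, while the arm keeps its last pose, push and grip.
It also fails if it takes over 58 s, if anything falls off the work surface, if the arm or the gripper's body presses on something with over 40 N, if the wrist force passes 120 N, or if a joint passes its speed limit or range.

## Working session

There is one attempt and no reset: what is moved stays moved. The work goes in short steps, Python scripts to look and compute and a tool call to move; the robot and the scene stay as the last step left them, time stands still between calls to the robot, and variables do not carry over. Pictures are saved under pics/ and viewed, at most 10 in all, crops included, and the job is handed in when it is done.

Besides the shell and the picture viewer there is one more tool, called after "Emit:" as name(argument=value, ...) on one line, values as JSON. play_rows: Moves the arm, as the interface text tells. Its arguments: {"type":"object","properties":{"deltas":{"type":"array","items":{"type":"array","items":{"type":"array","items":{"type":"number"}}}},"newtons":{"type":"number"}},"required":["deltas"]}

```bash
mkdir -p pics; cat > h.py <<'E'
import numpy as np, cv2
from cell import ctrl
from scipy.spatial.transform import Rotation as R
def cal(n):
    c=ctrl.calibration(n); return np.array(c["camera_matrix"]),c["k1"],R.from_rotvec(np.ravel(c["rvec"])).as_matrix(),np.ravel(c["tvec"])
def cloud(n,depth):
    K,k1,Rm,t=cal(n); h,w=depth.shape
    u,v=np.meshgrid(np.arange(w),np.arange(h))
    p=cv2.undistortPoints(np.stack([u,v],-1).reshape(-1,1,2).astype(float),K,np.array([k1,0,0,0.])).reshape(h,w,2)
    P=np.dstack([p*depth[...,None],depth]); return (P-t)@Rm
def proj(n,X):
    K,k1,Rm,t=cal(n); return cv2.projectPoints(np.atleast_2d(X).astype(float),cv2.Rodrigues(Rm)[0],t,K,np.array([k1,0,0,0.]))[0].reshape(-1,2)
E
python3 - <<'E'
from h import *
print(ctrl.read_state())
for n in("scene","top"):
    im,d=ctrl.snapshot(n); cv2.imwrite(f"pics/{n}0.png",im); np.save(f"{n}0.npy",d)
    for o in("hob","cap_top","front_grip"):
        print(n,o,[(np.round(r["position"],1),round(r["conf"],2)) for r in ctrl.pinpoint(o,n)][:3])
E
```

```text
{'t': 0.0, 'joint_pos': array([ 1.26262286e+00,  1.31161477e-01,  1.48926719e+00, -2.54424662e-05,
        1.52302963e+00, -8.54360858e-02]), 'dq': array([ 0.0019982 , -0.00016356, -0.00051707, -0.00045638, -0.00039099,
        0.00082585]), 'effort': array([-1.37414185e-05, -5.59860528e+01, -4.91740143e+01,  7.65945297e-02,
        3.58372531e-02, -1.07894678e-04]), 'tcp_pos': array([132.47339757, 584.95446748, 403.69359901]), 'tcp_rot': array([-1.69940688e-04,  1.11137951e-01,  9.93804551e-01, -9.17302400e-04]), 'wrist_force': array([ 0.03605693, -0.5306391 ,  0.13492998]), 'torque': array([-0.0030563 , -0.03703665,  0.00638236]), 'gripper_force': 0.0, 'grip_width': 93.08084661834637}
scene hob [(array([683.5,   2.6,   1.4]), 0.68)]
scene cap_top [(array([620.8,   6. , 112.2]), 0.58)]
scene front_grip [(array([475.2, -55.1, 110.9]), 0.54)]
top hob [(array([686.9,  -5. ,  -2.3]), 0.86)]
top cap_top [(array([393.2, 459.3,  -1.3]), 0.72)]
top front_grip [(array([476.3, -50. , 114. ]), 0.7)]
```

View pics/scene0.png

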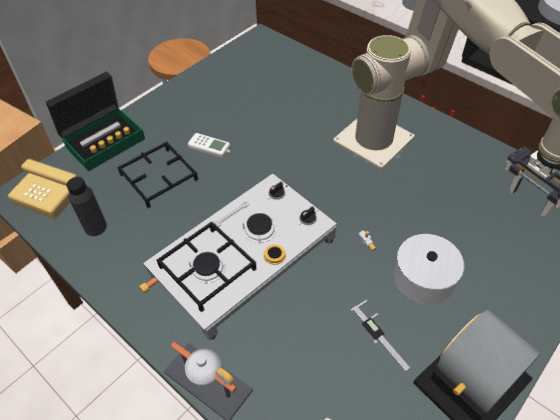

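View pics/top0.png

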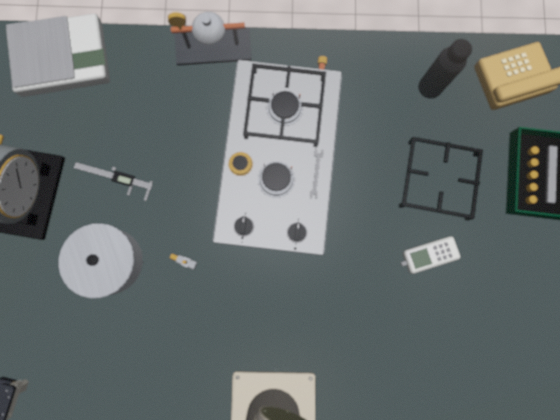

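```bash
python3 - <<'E'
from h import *
for n in("scene","top"):
    d=np.load(f"{n}0.npy"); P=cloud(n,d)
    ok=d>0
    # plate points
    m=ok&(abs(P[...,2]-75)<5)&(P[...,0]>400)&(P[...,0]<950)&(abs(P[...,1])<200)
    q=P[m]; print(n,"plate z",np.median(q[:,2]),len(q))
    r=cv2.minAreaRect(q[:,:2].astype(np.float32)); print(r)
    for c,rad,lo,hi,nm in(((615,0),60,100,118,"cap"),((476,-52),40,104,118,"knobF"),((486,85),45,104,118,"knobR")):
        m=ok&(np.hypot(P[...,0]-c[0],P[...,1]-c[1])<rad)&(P[...,2]>lo)&(P[...,2]<hi)
        q=P[m]
        if len(q)>10: print(nm,len(q),q.mean(0).round(1),np.median(q[:,2]).round(1),cv2.minAreaRect(q[:,:2].astype(np.float32)))
E
```

```text
scene plate z 75.72906201876563 9397
((682.3814697265625, 2.8194580078125), (295.4338684082031, 513.997802734375), 84.5644760131836)
cap 427 [615.1   9.8 110.5] 110.6 ((612.5345458984375, 7.473155975341797), (74.72294616699219, 77.61544036865234), 1.6732879877090454)
knobF 58 [474.  -48.1 111.6] 112.0 ((472.442138671875, -48.48419189453125), (18.12835693359375, 46.90932083129883), 82.21800231933594)
knobR 63 [487.2  90.9 111.3] 111.6 ((485.3125, 90.63948059082031), (14.14736557006836, 47.15517807006836), 85.54368591308594)
top plate z 75.64161951563241 14841
((685.7576904296875, -2.09246826171875), (293.9566345214844, 509.7773132324219), 84.75585174560547)
cap 664 [615.5   4.6 110.5] 110.6 ((616.97802734375, 4.953025817871094), (73.89141845703125, 75.52960968017578), 87.01726531982422)
knobF 85 [475.6 -52.5 111.9] 111.8 ((476.05755615234375, -52.65205383300781), (12.003393173217773, 45.20119857788086), 84.40794372558594)
knobR 88 [487.9  86.4 111.4] 111.5 ((488.0025939941406, 86.7597885131836), (11.791702270507812, 44.57884979248047), 84.11381530761719)
```

The pictures show the hob with its knob edge nearest the robot. In the top view, the front burner cap is at pixel (276,178), the right-hand knob at (297,232) and the rear knob at (244,226). The measured sizes and heights fit the listed ones, and the hob yaw is about -5.2°. The top network's `cap_top` is false, because it lies on the bench. The next step is a helper to plan moves.

```bash
cat >> h.py <<'E'
def yaw():
    y=R.from_quat(np.roll(ctrl.read_state()["tcp_rot"],-1)).as_matrix()[:,1]; return np.degrees(np.arctan2(y[1],y[0]))
def plan(xyz,yw,n=1):
    "tool-frame rows to TCP target xyz with tool-y heading yw (deg), in n equal calls"
    s=ctrl.read_state(); p=np.array(s["tcp_pos"]); y0=yaw(); d=(np.array(xyz)-p)/n
    dy=((yw-y0) if n>1 else (yw-y0+180)%360-180)/n
    for i in range(n):
        a=np.radians(y0+i*dy); y=np.array([np.cos(a),np.sin(a),0]); x=np.cross(y,[0,0,-1])
        print("shift",np.round([d@x/150,d@y/150,-d[2]/150],3),"turn z",round(-dy/60,3))
def st():
    s=ctrl.read_state(); M=R.from_quat(np.roll(s["tcp_rot"],-1)).as_matrix()
    print("t",round(s["t"],2),"tcp",s["tcp_pos"].round(2),"yaw",round(yaw(),2),"tilt",np.round(M[:2,2],4),"F",s["wrist_force"].round(2),"T",s["torque"].round(3),"grip",round(s["grip_width"],2),round(s["gripper_force"],1),"q",s["joint_pos"].round(3))
E
python3 -c "
from h import *
plan([615.5,6,340],-95.2,5)"
```

```text
shift [-0.799 -0.611  0.086] turn z 0.575
shift [-1.004 -0.051  0.086] turn z 0.575
shift [-0.857  0.526  0.086] turn z 0.575
shift [-0.408  0.919  0.086] turn z 0.575
shift [0.184 0.989 0.086] turn z 0.575
```

Emit:
play_rows(deltas=[[[-0.27, -0.2, 0, 0, 0, 0.11, 1], [-0.53, -0.4, 0.03, 0, 0, 0.23, 1], [-0.8, -0.61, 0.06, 0, 0, 0.35, 1], [-0.8, -0.61, 0.086, 0, 0, 0.46, 1], [-0.8, -0.61, 0.086, 0, 0, 0.575, 1], [-0.8, -0.61, 0.086, 0, 0, 0.575, 1]]], newtons=20)

```text
t: 0.9
tcp_pos: [230.4, 468.3, 391.7]
tcp_rot: [0.0, 0.405, 0.914, -0.0]
wrist_force: [-0.6, -0.0, 0.7]
grip_width: 57.7
gripper_force: 0.0
```

Emit:
play_rows(deltas=[[[-0.25, -0.01, 0.02, 0, 0, 0.11, 1], [-0.5, -0.02, 0.04, 0, 0, 0.23, 1], [-0.75, -0.04, 0.06, 0, 0, 0.35, 1], [-1, -0.05, 0.086, 0, 0, 0.46, 1], [-1, -0.05, 0.086, 0, 0, 0.575, 1], [-1, -0.05, 0.086, 0, 0, 0.575, 1]]])

```text
t: 1.4
tcp_pos: [326.6, 353.4, 379.1]
tcp_rot: [-0.0, 0.656, 0.754, 0.0]
wrist_force: [-0.9, 0.5, -0.8]
grip_width: 17.5
gripper_force: 0.0
```

Emit:
play_rows(deltas=[[[-0.21, 0.13, 0.02, 0, 0, 0.11, 1], [-0.43, 0.26, 0.04, 0, 0, 0.23, 1], [-0.64, 0.4, 0.06, 0, 0, 0.35, 1], [-0.857, 0.526, 0.086, 0, 0, 0.46, 1], [-0.857, 0.526, 0.086, 0, 0, 0.575, 1], [-0.857, 0.526, 0.086, 0, 0, 0.575, 1]]])

```text
t: 1.9
tcp_pos: [422.8, 238.1, 366.1]
tcp_rot: [-0.0, 0.85, 0.528, 0.0]
wrist_force: [-0.0, -0.3, 0.2]
grip_width: 0.4
gripper_force: 0.0
```

```bash
python3 -c "
from h import *
st(); plan([615.5,6,340],-95.2,2)"
```

```text
t 1.9 tcp [422.8  238.1  366.11] yaw -26.32 tilt [-0.0002  0.0004] F [-0.   -0.25  0.21] T [-0.046  0.142  0.007] grip 0.42 0.0 q [ 0.407 -0.164  1.85   0.     1.456  0.866]
shift [-0.409  0.919  0.087] turn z 0.574
shift [0.183 0.989 0.087] turn z 0.574
```

Emit:
play_rows(deltas=[[[-0.1, 0.23, 0.02, 0, 0, 0.11, 1], [-0.2, 0.46, 0.04, 0, 0, 0.23, 1], [-0.3, 0.69, 0.06, 0, 0, 0.35, 1], [-0.409, 0.919, 0.087, 0, 0, 0.46, 1], [-0.409, 0.919, 0.087, 0, 0, 0.574, 1], [-0.409, 0.919, 0.087, 0, 0, 0.574, 1]]])

```text
t: 2.4
tcp_pos: [519.2, 122.8, 352.8]
tcp_rot: [-0.0, 0.967, 0.254, -0.0]
wrist_force: [-0.4, 0.3, 0.2]
grip_width: 0.7
gripper_force: 0.0
```

Emit:
play_rows(deltas=[[[0.05, 0.25, 0.02, 0, 0, 0.11, 1], [0.09, 0.5, 0.04, 0, 0, 0.23, 1], [0.14, 0.75, 0.06, 0, 0, 0.35, 1], [0.183, 0.989, 0.087, 0, 0, 0.46, 1], [0.183, 0.989, 0.087, 0, 0, 0.574, 1], [0.183, 0.989, 0.087, 0, 0, 0.574, 1]]])

```text
t: 2.9
tcp_pos: [615.7, 7.5, 339.3]
tcp_rot: [-0.0, 0.999, -0.043, -0.001]
wrist_force: [-0.2, 0.5, 0.1]
grip_width: 0.4
gripper_force: 0.0
```

```bash
python3 -c "
from h import *
st(); plan([615.5,6,310],-95.2)
im,d=ctrl.snapshot('scene'); s=ctrl.read_state()
P=cloud('scene',d); tip=s['tcp_pos']-[0,0,186]
print('expected tip',tip)
m=(d>0)&(np.hypot(P[...,0]-tip[0],P[...,1]-tip[1])<60)&(P[...,2]>tip[2]-8)&(P[...,2]<tip[2]+50)
q=P[m]; print(len(q),q.min(0),q.max(0),q.mean(0))
im=cv2.circle(im,tuple(int(v) for v in proj('scene',tip)[0].round()),1,(0,0,255),-1)
im=cv2.circle(im,tuple(int(v) for v in proj('scene',[475,-51.5,111.5])[0].round()),1,(0,0,255),-1)
cv2.imwrite('pics/s1.png',cv2.resize(im[110:290,180:380],None,fx=3,fy=3,interpolation=cv2.INTER_CUBIC))
"
```

```text
t 2.9 tcp [615.68   7.54 339.35] yaw -94.88 tilt [-0.0011  0.0009] F [-0.16  0.5   0.06] T [0.028 0.11  0.003] grip 0.39 0.0 q [-7.100e-02  2.100e-01  1.519e+00  1.000e-03  1.413e+00  1.585e+00]
shift [-0.     0.01   0.196] turn z 0.005
expected tip [615.15272113   8.32887564 153.69072845]
86 [608.45438566  -9.35035516 151.5716585 ] [623.9890582   27.50857779 203.66916476] [618.94139282  14.26688813 178.76342137]
```

View pics/s1.png

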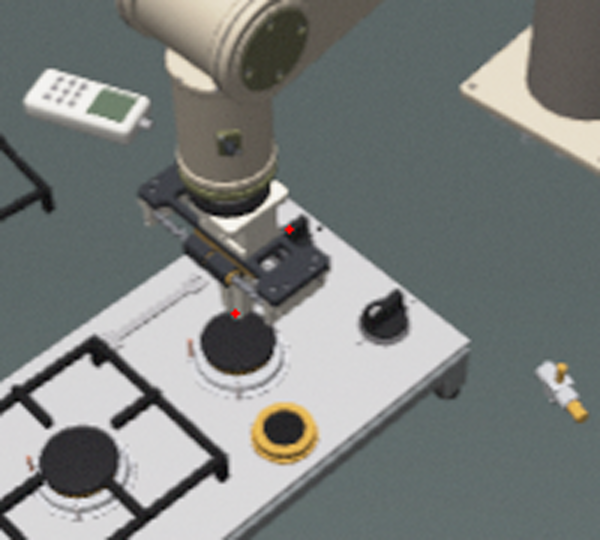

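The red tip dot sits at the fingertips, about (235,313), over the cap, so the calibration holds. Now I descend to just above the cap.

Emit:
play_rows(deltas=[[[0, 0.01, 0.08, 0, 0, 0, 1], [0, 0.01, 0.16, 0, 0, 0, 1], [0, 0.01, 0.235, 0, 0, 0, 1], [0, 0.01, 0.235, 0, 0, 0, 1], [0, 0.01, 0.235, 0, 0, 0, 1]]])

```text
t: 3.37
tcp_pos: [614.1, 5.5, 302.9]
tcp_rot: [-0.0, 0.999, -0.044, -0.002]
wrist_force: [0.4, 0.7, -0.1]
grip_width: 0.7
gripper_force: 0.0
```

Emit:
play_rows(deltas=[[[0, 0, 0.01, 0, 0, 0, 1], [0, 0, 0.02, 0, 0, 0, 1], [0, 0, 0.03, 0, 0, 0, 1], [0, 0, 0.04, 0, 0, 0, 1], [0, 0, 0.05, 0, 0, 0, 1], [0, 0, 0.06, 0, 0, 0, 1], [0, 0, 0.06, 0, 0, 0, 1]]])

```text
t: 3.95
tcp_pos: [615.1, 4.7, 295.9]
tcp_rot: [0.0, 0.999, -0.045, 0.0]
wrist_force: [-0.6, -0.6, 2.0]
grip_width: 0.5
gripper_force: 0.7
```

```bash
python3 -c "
from h import *
st()"
```

```text
t 3.95 tcp [615.1    4.68 295.86] yaw -95.15 tilt [ 0.0003 -0.0001] F [-0.59 -0.56  1.97] T [-0.022  0.21   0.037] grip 0.51 0.7 q [-0.076  0.244  1.562 -0.     1.335  1.585]
```

Contact is at about 296, as expected. I press on in small steps.

Emit:
play_rows(deltas=[[[0, 0, 0.007, 0, 0, 0, 1], [0, 0, 0.013, 0, 0, 0, 1], [0, 0, 0.02, 0, 0, 0, 1], [0, 0, 0.02, 0, 0, 0, 1]]])

```text
t: 4.28
tcp_pos: [615.1, 4.7, 293.1]
tcp_rot: [0.0, 0.999, -0.045, 0.0]
wrist_force: [-0.6, -0.2, 4.6]
grip_width: 0.6
gripper_force: 2.0
```

Emit:
play_rows(deltas=[[[0, 0, 0.007, 0, 0, 0, 1], [0, 0, 0.013, 0, 0, 0, 1], [0, 0, 0.013, 0, 0, 0, 1]]])

```text
t: 4.53
tcp_pos: [615.2, 4.7, 292.4]
tcp_rot: [0.0, 0.999, -0.045, 0.0]
wrist_force: [-6.1, -0.3, 12.4]
grip_width: 0.6
gripper_force: 6.3
```

Emit:
play_rows(deltas=[[[0, 0, 0.006, 0, 0, 0, 1], [0, 0, 0.012, 0, 0, 0, 1], [0, 0, 0.012, 0, 0, 0, 1]]])

```text
t: 4.78
tcp_pos: [615.2, 4.7, 292.3]
tcp_rot: [0.0, 0.999, -0.045, 0.001]
wrist_force: [-12.4, -0.4, 22.9]
grip_width: 0.5
gripper_force: 11.9
```

```bash
python3 -c "
from h import *
st()"
```

```text
t 4.78 tcp [615.16   4.74 292.3 ] yaw -95.14 tilt [ 0.0012 -0.0004] F [-12.41  -0.37  22.87] T [-0.036  2.496 -0.047] grip 0.49 11.9 q [-0.076  0.247  1.566 -0.     1.328  1.585]
```

It has hit the hard stop: force climbs to 23 N with no more travel, and the tip is at 106 mm, which is fully home. I retract and go to the knob with the gripper open.

Emit:
play_rows(deltas=[[[0, 0, -0.1, 0, 0, 0, 1], [0, 0, -0.3, 0, 0, 0, 0], [0, 0, -0.3, 0, 0, 0, 0], [0, 0, -0.3, 0, 0, 0, 0]]])

```text
t: 5.12
tcp_pos: [615.9, 4.7, 336.2]
tcp_rot: [0.0, 0.999, -0.045, 0.002]
wrist_force: [-0.5, 0.8, -0.2]
grip_width: 16.1
gripper_force: 0.0
```

```bash
python3 -c "
from h import *
st(); plan([475,-51,337],-95.2)"
```

```text
t 5.12 tcp [615.86   4.72 336.22] yaw -95.15 tilt [ 0.0046 -0.0003] F [-0.52  0.83 -0.17] T [ 0.025  0.161 -0.   ] grip 16.14 0.0 q [-0.076  0.21   1.525  0.     1.402  1.585]
shift [-0.902  0.454 -0.005] turn z 0.001
```

Emit:
play_rows(deltas=[[[-0.2, 0.1, 0, 0, 0, 0, 0], [-0.42, 0.21, 0, 0, 0, 0, 0], [-0.65, 0.33, 0, 0, 0, 0, 0], [-0.902, 0.454, 0, 0, 0, 0, 0], [-0.902, 0.454, 0, 0, 0, 0, 0], [-0.902, 0.454, 0, 0, 0, 0, 0]]])

```text
t: 5.62
tcp_pos: [471.9, -51.3, 332.1]
tcp_rot: [-0.0, 0.999, -0.046, -0.001]
wrist_force: [1.2, -0.1, 0.7]
grip_width: 55.8
gripper_force: 0.0
```

```bash
python3 -c "
from h import *
st(); plan([475,-51,280],-95.2)
for n in ('scene','top'):
    im,d=ctrl.snapshot(n); P=cloud(n,d); s=ctrl.read_state(); tip=s['tcp_pos']-[0,0,186]
    m=(d>0)&(np.hypot(P[...,0]-tip[0],P[...,1]-tip[1])<80)&(P[...,2]>tip[2]-8)&(P[...,2]<tip[2]+50)
    q=P[m]; print(n,tip,len(q),*([q.min(0),q.max(0)] if len(q) else []))
    print([(r['position'],r['conf']) for r in ctrl.pinpoint('cap_top',n)], [(r['position'],r['conf']) for r in ctrl.pinpoint('front_grip',n)])
    m=(d>0)&(np.hypot(P[...,0]-475,P[...,1]+51)<28)&(P[...,2]>104)&(P[...,2]<118)
    q=P[m]; print('knob',len(q),q.mean(0) if len(q) else '')
    m=(d>0)&(np.hypot(P[...,0]-615,P[...,1]-5)<28)&(P[...,2]>98)&(P[...,2]<118); print('cap z',np.median(P[m][:,2]) if m.any() else '')
"
```

```text
t 5.62 tcp [471.88 -51.28 332.13] yaw -95.24 tilt [-0.0023  0.0005] F [ 1.23 -0.09  0.71] T [-0.036  0.129  0.021] grip 55.85 0.0 q [-0.216 -0.167  1.916 -0.     1.395  1.446]
shift [ 0.021 -0.004  0.348] turn z -0.001
scene [473.49031895 -51.11407881 147.19722814] 133 [456.35930251 -96.7347144  141.64808137] [482.57598641  -4.55624062 197.14150331]
[([614.7, 3.4, 103.0], 0.96), ([686.0, -0.9, -0.1], 0.23), ([639.5, -456.3, -2.5], 0.23)] [([475.5, -52.6, 110.9], 0.69)]
knob 56 [474.12193532 -48.82926788 110.9088943 ]
cap z 106.77418565567436
top [475.19012625 -50.75213803 148.14593366] 0
[([615.6, 2.9, 102.5], 0.66)] [([476.9, -51.7, 114.1], 0.39)]
knob 5 [454.5352407  -49.46672489 112.55795434]
cap z 106.31768642114467
```

Emit:
play_rows(deltas=[[[0, 0, 0.1, 0, 0, 0, 0], [0, 0, 0.2, 0, 0, 0, 0], [0, 0, 0.3, 0, 0, 0, 0], [0, 0, 0.36, 0, 0, 0, 0], [0, 0, 0.36, 0, 0, 0, 0], [0, 0, 0.36, 0, 0, 0, 0]]])

```text
t: 6.42
tcp_pos: [474.3, -50.7, 279.6]
tcp_rot: [-0.0, 0.999, -0.045, -0.001]
wrist_force: [0.2, 0.1, 0.4]
grip_width: 93.1
gripper_force: 0.0
```

```bash
python3 -c "
from h import *
st(); plan([475,-51,277],-95.2)
im,d=ctrl.snapshot('scene');st()"
```

```text
t 6.42 tcp [474.35 -50.73 279.62] yaw -95.12 tilt [-0.0013  0.0003] F [0.22 0.09 0.43] T [0.007 0.221 0.022] grip 93.08 0.0 q [-0.214 -0.107  1.962 -0.     1.288  1.446]
shift [0.004 0.001 0.017] turn z 0.001
t 6.47 tcp [474.63 -50.85 280.43] yaw -95.13 tilt [ 0.0002 -0.0001] F [-0.77 -0.18  0.68] T [ 0.022  0.126 -0.005] grip 92.99 0.0 q [-0.214 -0.108  1.961 -0.     1.288  1.446]
```

Lower 3 mm and close slowly at low force.

Emit:
play_rows(deltas=[[[0.003, 0, 0.022, 0, 0, 0, 0.3], [0.003, 0, 0.022, 0, 0, 0, 0.6], [0.003, 0, 0.022, 0, 0, 0, 0.75], [0.003, 0, 0.022, 0, 0, 0, 0.75], [0.003, 0, 0.022, 0, 0, 0, 0.8], [0.003, 0, 0.022, 0, 0, 0, 0.8], [0.003, 0, 0.022, 0, 0, 0, 0.8]]], newtons=4)

```text
t: 7.05
tcp_pos: [474.6, -51.0, 276.8]
tcp_rot: [0.0, 0.999, -0.045, 0.0]
wrist_force: [0.0, -0.3, -0.1]
grip_width: 50.8
gripper_force: 0.0
```

Emit:
play_rows(deltas=[[[0, 0, 0, 0, 0, 0, 1], [0, 0, 0, 0, 0, 0, 1], [0, 0, 0, 0, 0, 0, 1], [0, 0, 0, 0, 0, 0, 1]]], newtons=4)

```text
t: 7.38
tcp_pos: [474.6, -51.0, 276.6]
tcp_rot: [-0.0, 0.999, -0.045, -0.0]
wrist_force: [0.1, -0.2, -0.7]
grip_width: 24.3
gripper_force: 0.0
```

```bash
python3 -c "
from h import *
st()"
```

```text
t 7.38 tcp [474.59 -50.96 276.63] yaw -95.15 tilt [-0.  0.] F [ 0.06 -0.2  -0.7 ] T [-0.024  0.168  0.059] grip 24.27 0.0 q [-0.214 -0.103  1.964  0.     1.281  1.446]
```

Emit:
play_rows(deltas=[[[0, 0, 0, 0, 0, 0, 1], [0, 0, 0, 0, 0, 0, 1], [0, 0, 0, 0, 0, 0, 1]]], newtons=4)

```text
t: 7.63
tcp_pos: [474.6, -51.3, 276.6]
tcp_rot: [0.001, 0.999, -0.045, -0.0]
wrist_force: [-0.4, -3.5, -0.9]
grip_width: 12.2
gripper_force: 4.0
```

Emit:
play_rows(deltas=[[[0, 0, 0, 0, 0, 0, 1], [0, 0, 0, 0, 0, 0, 1], [0, 0, 0, 0, 0, 0, 1]]], newtons=4)

```text
t: 7.88
tcp_pos: [474.6, -51.3, 276.6]
tcp_rot: [0.0, 0.999, -0.045, -0.0]
wrist_force: [-0.9, -5.2, -0.7]
grip_width: 12.0
gripper_force: 4.0
```

```bash
python3 -c "
from h import *
st()"
```

```text
t 7.88 tcp [474.57 -51.33 276.64] yaw -95.16 tilt [-0.0001 -0.0009] F [-0.9  -5.22 -0.73] T [-0.984  0.291 -0.027] grip 12.03 4.0 q [-2.150e-01 -1.030e-01  1.964e+00 -1.000e-03  1.281e+00  1.446e+00]
```

Emit:
play_rows(deltas=[[[0, 0.003, 0, 0, 0, 0, 1], [0, 0.005, 0, 0, 0, 0, 1], [0, 0.005, 0, 0, 0, 0, 1]]], newtons=4)

```text
t: 8.13
tcp_pos: [474.5, -51.6, 276.6]
tcp_rot: [-0.0, 0.999, -0.045, 0.0]
wrist_force: [0.3, -2.1, 0.0]
grip_width: 12.1
gripper_force: 4.0
```

```bash
python3 -c "
from h import *
st()"
```

```text
t 8.13 tcp [474.54 -51.63 276.63] yaw -95.15 tilt [0.     0.0003] F [ 0.34 -2.11  0.04] T [-0.402  0.227  0.02 ] grip 12.07 4.0 q [-0.216 -0.103  1.964  0.     1.281  1.445]
```

Emit:
play_rows(deltas=[[[0, 0.003, 0, 0, 0, 0, 1], [0, 0.003, 0, 0, 0, 0, 1], [0, 0.003, 0, 0, 0, 0, 1]]], newtons=35)

```text
t: 8.38
tcp_pos: [474.5, -51.8, 276.6]
tcp_rot: [-0.0, 0.999, -0.045, -0.0]
wrist_force: [0.2, 0.9, -0.3]
grip_width: 11.9
gripper_force: 35.0
```

Emit:
play_rows(deltas=[[[0, 0, 0.006, 0, 0, 0, 1], [0, 0, 0.012, 0, 0, 0, 1], [0, 0, 0.018, 0, 0, 0, 1], [0, 0, 0.024, 0, 0, 0, 1], [0, 0, 0.03, 0, 0, 0, 1], [0, 0, 0.03, 0, 0, 0, 1]]])

```text
t: 8.88
tcp_pos: [474.5, -51.9, 272.2]
tcp_rot: [-0.0, 0.999, -0.045, 0.0]
wrist_force: [-1.4, 3.3, 3.2]
grip_width: 11.7
gripper_force: 35.0
```

```bash
python3 -c "
from h import *
st()"
```

```text
t 8.88 tcp [474.52 -51.85 272.19] yaw -95.14 tilt [0.0001 0.0006] F [-1.37  3.25  3.21] T [ 0.644  0.305 -0.037] grip 11.73 35.0 q [-2.170e-01 -9.800e-02  1.968e+00  1.000e-03  1.272e+00  1.444e+00]
```

Emit:
play_rows(deltas=[[[0, -0.001, 0.006, 0, 0, 0, 1], [0, -0.002, 0.01, 0, 0, 0, 1], [0, -0.002, 0.01, 0, 0, 0, 1]]])

```text
t: 9.13
tcp_pos: [474.6, -51.7, 271.5]
tcp_rot: [-0.0, 0.999, -0.045, 0.0]
wrist_force: [-5.1, 3.5, 11.0]
grip_width: 11.9
gripper_force: 35.0
```

```bash
python3 -c "
from h import *
st()"
```

```text
t 9.13 tcp [474.62 -51.73 271.5 ] yaw -95.13 tilt [0.0001 0.0001] F [-5.11  3.49 10.98] T [ 0.666  1.108 -0.016] grip 11.89 35.0 q [-0.216 -0.097  1.968  0.     1.27   1.444]
```

Emit:
play_rows(deltas=[[[0, 0, 0, 0, 0, -0.05, 1], [0, 0, 0, 0, 0, -0.1, 1], [0, 0, 0, 0, 0, -0.15, 1]]])

```text
t: 9.38
tcp_pos: [474.6, -51.9, 271.5]
tcp_rot: [-0.0, 0.999, 0.035, 0.0]
wrist_force: [-5.0, 3.6, 10.3]
grip_width: 11.9
gripper_force: 35.0
```

```bash
python3 -c "
from h import *
st()"
```

```text
t 9.38 tcp [474.61 -51.87 271.53] yaw -86.02 tilt [0.0002 0.    ] F [-5.    3.57 10.33] T [0.513 1.186 0.018] grip 11.95 35.0 q [-0.216 -0.097  1.968  0.     1.27   1.285]
```

Emit:
play_rows(deltas=[[[0, 0, 0, 0, 0, -0.05, 1], [0, 0, 0, 0, 0, -0.1, 1], [0, 0, 0, 0, 0, -0.15, 1]]])

```text
t: 9.63
tcp_pos: [474.6, -51.9, 271.5]
tcp_rot: [0.0, 0.994, 0.113, 0.0]
wrist_force: [-6.5, 2.1, 10.9]
grip_width: 11.8
gripper_force: 35.0
```

```bash
python3 -c "
from h import *
st()"
```

```text
t 9.63 tcp [474.63 -51.9  271.53] yaw -76.99 tilt [ 0.0003 -0.0003] F [-6.54  2.07 10.89] T [ 0.325  1.097 -0.031] grip 11.81 35.0 q [-0.216 -0.097  1.968 -0.     1.27   1.128]
```

Emit:
play_rows(deltas=[[[0, 0, 0, 0, 0, -0.05, 1], [0, 0, 0, 0, 0, -0.1, 1], [0, 0, 0, 0, 0, -0.1, 1]]])

```text
t: 9.88
tcp_pos: [474.6, -52.0, 271.5]
tcp_rot: [0.0, 0.986, 0.166, 0.0]
wrist_force: [-4.6, 2.1, 11.1]
grip_width: 11.6
gripper_force: 35.0
```

```bash
python3 -c "
from h import *
st()"
```

```text
t 9.88 tcp [474.64 -51.95 271.54] yaw -70.95 tilt [ 0.0003 -0.0004] F [-4.59  2.14 11.1 ] T [0.32  1.079 0.035] grip 11.57 35.0 q [-0.216 -0.097  1.968 -0.     1.27   1.022]
```

The grip width holds at 12 mm, so the bar is turning with the pads. That is one click stop (24.2°). Continuing to the second.

Emit:
play_rows(deltas=[[[0, 0, 0, 0, 0, -0.05, 1], [0, 0, 0, 0, 0, -0.1, 1], [0, 0, 0, 0, 0, -0.15, 1], [0, 0, 0, 0, 0, -0.2, 1]]])

```text
t: 10.22
tcp_pos: [474.7, -52.1, 271.5]
tcp_rot: [0.0, 0.964, 0.267, 0.0]
wrist_force: [-4.2, 1.1, 9.7]
grip_width: 11.7
gripper_force: 35.0
```

```bash
python3 -c "
from h import *
st()"
```

```text
t 10.22 tcp [474.68 -52.07 271.53] yaw -59.0 tilt [ 0.0005 -0.0006] F [-4.23  1.05  9.73] T [0.148 1.011 0.016] grip 11.73 35.0 q [-2.160e-01 -9.700e-02  1.968e+00 -1.000e-03  1.270e+00  8.130e-01]
```

Emit:
play_rows(deltas=[[[0, 0, 0, 0, 0, -0.05, 1], [0, 0, 0, 0, 0, -0.1, 1], [0, 0, 0, 0, 0, -0.15, 1], [0, 0, 0, 0, 0, -0.2, 1]]])

```text
t: 10.55
tcp_pos: [474.7, -52.1, 271.6]
tcp_rot: [0.001, 0.93, 0.367, 0.0]
wrist_force: [-4.1, 0.7, 10.2]
grip_width: 11.7
gripper_force: 35.0
```

```bash
python3 -c "
from h import *
st()"
```

```text
t 10.55 tcp [474.74 -52.12 271.56] yaw -47.0 tilt [ 0.0007 -0.0009] F [-4.08  0.7  10.21] T [ 0.073  0.875 -0.032] grip 11.71 35.0 q [-2.160e-01 -9.700e-02  1.968e+00 -1.000e-03  1.270e+00  6.040e-01]
```

Emit:
play_rows(deltas=[[[0, 0, 0, 0, 0, -0.05, 1], [0, 0, 0, 0, 0, -0.1, 1], [0, 0, 0, 0, 0, -0.15, 1], [0, 0, 0, 0, 0, -0.15, 1]]])

```text
t: 10.88
tcp_pos: [474.8, -52.2, 271.6]
tcp_rot: [0.001, 0.899, 0.439, 0.0]
wrist_force: [-4.5, 0.9, 9.1]
grip_width: 11.6
gripper_force: 35.0
```

```bash
python3 -c "
from h import *
st()"
```

```text
t 10.88 tcp [474.8  -52.2  271.59] yaw -37.96 tilt [ 0.001 -0.001] F [-4.49  0.89  9.07] T [-0.002  0.757  0.001] grip 11.6 35.0 q [-2.170e-01 -9.700e-02  1.968e+00 -1.000e-03  1.269e+00  4.460e-01]
```

Emit:
play_rows(deltas=[[[0, 0, 0, 0, 0, -0.05, 1], [0, 0, 0, 0, 0, -0.1, 1], [0, 0, 0, 0, 0, -0.15, 1], [0, 0, 0, 0, 0, -0.15, 1]]])

```text
t: 11.22
tcp_pos: [474.8, -52.2, 271.6]
tcp_rot: [0.001, 0.861, 0.508, 0.0]
wrist_force: [-2.3, -0.0, 9.3]
grip_width: 11.8
gripper_force: 35.0
```

```bash
cat >> h.py <<'E'
def tz(n=12):
    v=[]
    for _ in range(n): ctrl.snapshot("top"); v.append(ctrl.read_state()["torque"][2])
    print("Tz",np.mean(v).round(4),"+-",(np.std(v)/n**.5).round(4))
E
python3 -c "
from h import *
st();tz()"
```

```text
t 11.22 tcp [474.84 -52.24 271.56] yaw -28.95 tilt [ 0.0011 -0.0012] F [-2.29 -0.04  9.35] T [-0.201  0.722  0.17 ] grip 11.8 35.0 q [-2.170e-01 -9.700e-02  1.968e+00 -1.000e-03  1.269e+00  2.890e-01]
Tz 0.0843 +- 0.0084
```

Emit:
play_rows(deltas=[[[0, 0, 0, 0, 0, -0.04, 1], [0, 0, 0, 0, 0, -0.08, 1], [0, 0, 0, 0, 0, -0.097, 1], [0, 0, 0, 0, 0, -0.097, 1]]])

```text
t: 12.15
tcp_pos: [474.9, -52.3, 271.6]
tcp_rot: [0.001, 0.835, 0.55, 0.0]
wrist_force: [-1.9, -0.5, 8.9]
grip_width: 11.5
gripper_force: 35.0
```

```bash
python3 -c "
from h import *
st();tz();st()
im,d=ctrl.snapshot('top'); P=cloud('top',d)
a=cv2.resize(im[200:262,220:340],None,fx=5,fy=5,interpolation=cv2.INTER_CUBIC)
im,d=ctrl.snapshot('scene'); b=cv2.resize(im[165:245,240:340],None,fx=6,fy=6,interpolation=cv2.INTER_CUBIC)
cv2.imwrite('pics/t2.png',a); cv2.imwrite('pics/s2.png',b)"
```

```text
t 12.15 tcp [474.89 -52.25 271.56] yaw -23.25 tilt [ 0.0012 -0.0012] F [-1.94 -0.51  8.94] T [-0.142  0.569  0.019] grip 11.54 35.0 q [-2.170e-01 -9.700e-02  1.968e+00 -1.000e-03  1.269e+00  1.890e-01]
Tz 0.0253 +- 0.0088
t 12.75 tcp [474.87 -52.26 271.54] yaw -23.32 tilt [ 0.0012 -0.0012] F [-3.06  0.52  8.5 ] T [-0.184  0.614  0.006] grip 11.68 35.0 q [-2.170e-01 -9.700e-02  1.968e+00 -1.000e-03  1.269e+00  1.910e-01]
```

View pics/s2.png

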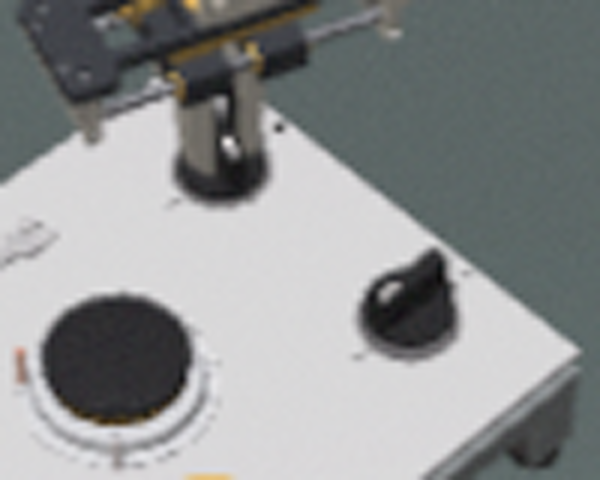

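The fingers hold the bar of the right-hand knob, with the pointer visible at (230,145). The rear knob at (410,290) is untouched at off. A small residual pull-in torque remains, so I turn about 1.2° further to centre on the stop.

Emit:
play_rows(deltas=[[[0, 0, 0, 0, 0, -0.02, 1], [0, 0, 0, 0, 0, -0.02, 1], [0, 0, 0, 0, 0, -0.02, 1]]])

```text
t: 13.1
tcp_pos: [474.9, -52.3, 271.5]
tcp_rot: [0.001, 0.83, 0.558, 0.0]
wrist_force: [-3.5, 0.1, 7.7]
grip_width: 12.0
gripper_force: 35.0
```

```bash
python3 -c "
from h import *
st();tz(16);st()"
```

```text
t 13.1 tcp [474.87 -52.26 271.54] yaw -22.12 tilt [ 0.0012 -0.0012] F [-3.51  0.15  7.74] T [-0.103  0.609 -0.053] grip 12.02 35.0 q [-2.170e-01 -9.700e-02  1.968e+00 -1.000e-03  1.269e+00  1.700e-01]
Tz -0.0399 +- 0.0092
t 13.9 tcp [474.87 -52.28 271.53] yaw -22.13 tilt [ 0.0012 -0.0012] F [-2.22  0.24  8.48] T [-0.053  0.583 -0.038] grip 11.89 35.0 q [-2.170e-01 -9.700e-02  1.968e+00 -1.000e-03  1.269e+00  1.700e-01]
```

The torque changed sign, so the stop is bracketed. I back off half a degree and hand in.

Emit:
play_rows(deltas=[[[0, 0, 0.002, 0, 0, 0.009, 1], [0, 0, 0.002, 0, 0, 0.009, 1], [0, 0, 0.002, 0, 0, 0.009, 1]]])

```text
t: 14.15
tcp_pos: [474.9, -52.3, 271.5]
tcp_rot: [0.001, 0.832, 0.554, 0.0]
wrist_force: [-3.8, 0.2, 10.8]
grip_width: 11.6
gripper_force: 35.0
```

```bash
python3 -c "
from h import *
st();tz(8);print(ctrl.hand_in())"
```

```text
t 14.15 tcp [474.92 -52.27 271.54] yaw -22.67 tilt [ 0.0013 -0.0013] F [-3.84  0.17 10.77] T [-0.091  0.849 -0.034] grip 11.64 35.0 q [-2.170e-01 -9.700e-02  1.968e+00 -1.000e-03  1.269e+00  1.790e-01]
Tz -0.0175 +- 0.0082
the job is handed in; nothing more can be done
None
```

I pressed the front burner's head to its hard stop, then held the right-hand knob pushed in and turned it anticlockwise to the third click stop (gripper turned 72.5°). I handed the job in after about 14.5 s, still gripping the knob, with the rear knob untouched at off; no verdict came back.

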